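Ballast the bell mast, release it and hold it fully drawn out

TASK

First put clay owls from the turntable onto the sprung pan of the bell mast stand until the pan's red pointer rests level with the green clip on the scale, neither above nor below it, and let go of them. Then press the red button fully down, take the black grip on top of the mast and pull it straight up, past the first stop, to the second stop, and finish holding the grip there with the mast fully drawn out (it sinks back if let go). Leave the armadillo, the pig bank, the tops, the pot and the green clip's setting alone.

Things in the scene. Friction and masses are not known exactly. Their poses are not given: they have to be found in the camera images.
- owl1_mid (a point): solid terracotta clay owl 1 of three alike, standing upright: a round body 46 mm across and 62 mm tall (plus two small ears, 5 mm higher), about 220 g; this point is at its centre, 31 mm above its foot. At first on the turntable, in any of its four places
- owl1: the same owl 1; origin at the centre of its underside
- owl2_mid (a point): solid terracotta clay owl 2 of three alike, standing upright: a round body 46 mm across and 62 mm tall (plus two small ears, 5 mm higher), about 220 g; this point is at its centre, 31 mm above its foot. At first on the turntable, in any of its four places
- owl2: the same owl 2; origin at the centre of its underside
- owl3_mid (a point): solid terracotta clay owl 3 of three alike, standing upright: a round body 46 mm across and 62 mm tall (plus two small ears, 5 mm higher), about 220 g; this point is at its centre, 31 mm above its foot. At first on the turntable, in any of its four places
- owl3: the same owl 3; origin at the centre of its underside
- turntable: round galvanized tin turntable, 300 mm across, its top 32 mm above the shelf, braked so it does not turn; origin at the centre of its underside on the shelf. The three owls and the black armadillo stand on it, each about 85 mm from its centre, a quarter turn apart
- stand: the bell mast stand, a tin base plate 220 x 350 x 12 mm fixed to the shelf; origin at the centre of its underside. In its frame (z up) the sprung ballast pan is centred at y -90 mm; the blue mast foot (x -88 to 28, y 72 to 128 mm, top at z 130 mm) carries the telescopic mast at x 0, y 100 mm and the red button at x -60, y 100 mm
- green_clip (a point): centre of the green clip, 16 mm tall, that marks the wanted ballast on the upright cream scale post (6 x 34 mm, top 120 mm above the shelf) behind the pan, at x 98, y -62 mm of the stand. Its height differs each time: 12 to 32 mm below the pointer's start. Leave it where it is
- pointer (a point): tip of the pan's red pointer, beside the scale post, 7 mm below the dish's top face and moving with it, 88 mm above the shelf at the start. It is on target when level with the green clip: not more than 8 mm above or below the clip's centre
- pan (a joint): how far the sprung pan has sunk from its empty height (m), 0 at the start to 0.050 at the bottom; 160 N/m, well damped: each owl sinks it by about 0.0135. One or two owls bring the pointer level with the green clip
- pan_dish: the flat round tin dish of the ballast pan, 160 mm across and 6 mm thick, no rim; origin at the centre of its top face. It moves straight down and does not tilt
- pan_top (a point): centre of the pan dish's top face, where the owls stand (z is 95 mm minus pan)
- button_top (a point): centre of the top of the red release button, 24 mm across, standing 16 mm proud of the mast foot. Pressed straight down
- button (a joint): how far the button is pressed (m), 0 to 0.008 fully down; it moves at about 2.5 N and stays down by itself. Fully pressed it frees the mast; until then a latch holds the mast down
- grip_mid (a point): middle of the black grip with yellow rings at the top of the mast, an upright cylinder 28 mm across and 45 mm tall, its middle 168 mm above the shelf while the mast is down. Gripped from above; it cannot turn. 30 mm below its middle a thin arm goes off sideways to the stand's +y and carries the hanging ceramic bell with blue swirls; the bell lies 66 mm from the mast and lower than the grip
- mast_top: the mast's inner tube with the grip at its top, the arm and the bell; origin on the mast axis, 34 mm below the middle of the grip
- mast_inner (a joint): how far the thin inner tube is drawn out of the middle tube (m), 0 to 0.060; straight up. It comes first, at about 3 N; its end is the first stop
- mast_mid (a joint): how far the middle tube is drawn out of the mast foot (m), 0 to 0.060; it follows after the first stop, at about 8 to 9 N in all; its end is the second stop, 120 mm above the start. Nothing catches the tubes: they sink back if let go
- armadillo: burnished black clay armadillo, 100 mm long, 48 mm wide, 54 mm tall, on the turntable; leave alone. Origin at the centre of its underside
- pig: orange clay pig bank, 135 mm long, 85 mm tall, on the shelf; leave alone. Origin at the centre of its underside
- top1: yellow clay top, 52 mm across and 52 mm tall, resting on its flat crown with the tip up; leave alone. Origin at its underside
- top2: second yellow clay top, like the first; leave alone. Origin at its underside
- pot: small open terracotta pot, 70 mm across and 60 mm tall, on the shelf; leave alone. Origin at its underside
There are look-alikes about, which are no part of the job. Leave any turquoise look-alike of the owl2 alone.

How it is judged:
On the way, in this order (a step that is already met when the one before it is completed fails the run):
1. the pan's pointer rests level with the green clip under owls that have been let go, the mast still latched down (z of pointer in the frame of green_clip between -0.0095 and 0.0095 m and contact force between each of the fingers, the arm and pan_dish below 0.2 N and contact force between the fingers and owl1 below 0.2 N and contact force between the fingers and owl2 below 0.2 N and contact force between the fingers and owl3 below 0.2 N and value of joint each of mast_inner, mast_mid below 0.006 m and value of joint button below 0.004 m and linear speed of pan_dish below 0.01 m/s), for 0.5 s.
2. the button is fully pressed while the mast is down (value of joint button above 0.006 m and value of joint each of mast_inner, mast_mid below 0.006 m), for 0.1 s.
3. the mast is drawn out to the second stop by its grip (value of joint mast_inner above 0.056 m and value of joint mast_mid above 0.055 m and contact force between the fingers and mast_top above 1 N and distance between the grasp point and grip_mid below 0.035 m), for 0.3 s.
At the end, for the whole second after the job is handed in: Fingers hold the grip (over 1 N, within 35 mm of its middle), mast still at its second stop (inner tube out over 56, middle tube over 55 mm), button over 6 of 8 mm down, and the pan's pointer still level with the green clip (within 9.5 mm of its centre), the robot touching neither it nor the owls (all of step 3 and z of pointer in the frame of green_clip between -0.0095 and 0.0095 m and contact force between each of the fingers, the arm and pan_dish below 0.2 N and contact force between the fingers and owl1 below 0.2 N and contact force between the fingers and owl2 below 0.2 N and contact force between the fingers and owl3 below 0.2 N and value of joint button above 0.006 m and linear speed of each of mast_top, pan_dish below 0.02 m/s); the arm keeps its last pose, push and grip.
It fails at once if the armadillo is pushed more than 30 mm or tipped over (distance of armadillo from where it was at the start of the episode above 0.03 m or angle between armadillo's own z axis and vertical above 0.6 rad).
It fails at once if the pig bank is pushed more than 30 mm or tipped over (distance of pig from where it was at the start of the episode above 0.03 m or angle between pig's own z axis and vertical above 0.6 rad).
It fails at once if a top or the pot is pushed more than 30 mm or tipped over (distance of any of top1, top2, pot from where it was at the start of the episode above 0.03 m or angle between any of top1, top2, pot's own z axis and vertical above 0.6 rad).
It fails at once if the green clip is shifted more than 4 mm (distance of green_clip from where it was at the start of the episode above 0.004 m).
It also fails if it takes over 72 s, if anything falls off the work surface, if the arm or the gripper's body presses on something with over 40 N, if the wrist force passes 120 N, or if a joint passes its speed limit or range.

ROBOT

A 6-joint arm with a two-finger parallel gripper is mounted at the origin on the work surface. World frame = base frame: x ahead of the robot, y to its left, z up, the work surface at z = 0. Lengths are in m, angles in rad, forces in N, time in s.
With the tool pointing down it reaches from about 0.3 to 0.875 m from the base axis. Payload 6.4 kg.
Tool frame: the origin (TCP) lies at the very end of the fingers, on their centre line; the grasp point (between the pads) lies 19 mm behind it; z points along the fingers, y is the line along which they close (so a half turn about z gives the same grasp; the last joint's range is limited). The gripper opens to 85 mm and grips with 20 to 120 N. Pads are 22 mm wide; open, the fingers measure 114 mm over their backs; the gripper's body (76 mm by 85 mm) begins 54 mm behind the grasp point. The pads swing forward as they close: fully open they stand 13 mm farther back than shut.
Start: joints at [1.031, 0.181, 1.607, -0, 1.354, -0.206], TCP at [0.188, 0.543, 0.231] pointing down, gripper open.
Joint ranges: [-2.99, 2.99], [-0.89, 2.07], [0.3, 2.58], [-1.14, 4.28], [0, 2.63], [-3.12, 3.12]. Speed limits (rad/s): [2.57, 2.57, 3.01, 3.14, 3.14, 3.14].

INTERFACE

Orientations are given as a unit quaternion [w, x, y, z].
In Python, from bench import ctrl, camera, calibration, order, outline_of gives the robot as it stands.
- The arm moves only by the tool move_arm, never from a script. Its argument "series" is a list that holds one entry, the list of rows, each a list of 5 numbers: the opening, from 0 (shut) to 1 (fully open), then the shift along the tool's x, y, z in mm, then the turn about the tool's z in rad. A call has exactly 10 rows; each row is the pose to reach, as a shift and turn from the pose commanded when the call began, along the tool's axes at that moment; what a row does not reach only later rows make up. A row lasts 1/12 s, in which the tool goes at most 41.7 mm and 7.16 degrees, less where a joint would pass 70% of its speed; a pose out of reach is approached as far as the arm can. A call with a gripper value outside its range is refused whole. The fingers move at their own pace and stop on an object; the grip force is fixed at half the most. Time passes only in rows, so rows that repeat a pose let the fingers close, or fill a call up. It gives the time, the measured TCP pose, the force, the opening and the grip force at its end, in the units of the state.
- ctrl.get_obs(): the state, without advancing time (a new reading comes with each control period).
- camera(name): name is "scene" or "top" or "wrist"; returns (picture, depth): 400x640x3 uint8, blue, green, red; 400x640 float32, m along the optical axis (not along the pixel's ray), 0 where there is no reading.
- calibration(name): a dict with "intrinsics" (3x3 intrinsics, pixels), "rvec" (rotation vector, rad) and "tvec" (3), from world to camera coordinates, as OpenCV has them. Camera axes: x right, y down, z forward; pixel columns grow to the right and rows downward; lengths in m; the calibration is good to about 2 mm. A picture is of the moment at which its call begins: read the wrist's pose just before it. calibration takes no time and is no camera call; for the wrist camera it gives the pose at the moment of the call.
- order.hand_in(): hands the job in; it is judged then, once.
Trained networks look in the newest picture that a camera, given by its name, has taken for a name from the list of things; names that differ only in an ending like _2 or _b are one class to them, and where a whole thing is asked for, a point or a joint stands for the part that bears it (a point fixed in the world has none). Each returns a list of dicts, best first, with "conf" (0 to 1); they miss things now and then, are a little off and sometimes report something else, mostly with a low value. They report only what shows in the picture. A call takes as long as a camera call. They do not tell look-alikes from the thing itself.
- outline_of(target, camera): "region" (400x640 bool, what is visible of it) and "bbox" ([centre column, centre row, width, height] in pixels, round what is visible of it).
The state is a dict: "time_s": time; "q": joint angles; "dq": joint speeds; "joint_efforts": joint torques, N m; "eef_pos": TCP position; "eef_rot": TCP orientation; "wrist_force": force on the tool from outside, world axes, zero at the start; "torque": the same for the moment, N m; "opening": opening from 0.0 (shut) to 1.0 (fully open); "grasp_force": force on a finger pad.
Only numpy, scipy, OpenCV 4.12 (cv2) and the standard library are available. Lean on these libraries where they do the work, as an engineer would, in place of code of your own. Each camera call takes 0.05 s, during which the arm holds its last target. There are 200 camera calls.

## Working session

There is one attempt and no reset: what is moved stays moved. The work goes in short steps, Python scripts to look and compute and a tool call to move; the robot and the scene stay as the last step left them, time stands still between calls to the robot, and variables do not carry over. Pictures are saved under pics/ and viewed, at most 10 in all, crops included, and the job is handed in when it is done.

Besides the shell and the picture viewer there is one more tool, called after "Request:" by a JSON object that holds its "fn" and its "kwargs". move_arm: Moves the arm, as the interface text tells. Its arguments: {"type":"object","properties":{"series":{"type":"array","items":{"type":"array","items":{"type":"array","items":{"type":"number"}}}}},"required":["series"]}

```bash
mkdir -p pics
cat > h.py <<'E'
import numpy as np, cv2
from bench import ctrl, camera, calibration, order, outline_of
def world(name, depth, mask):
    c=calibration(name); K=np.array(c["intrinsics"]); R=cv2.Rodrigues(np.array(c["rvec"],float))[0]; t=np.array(c["tvec"],float).ravel()
    v,u=np.nonzero(mask&(depth>0)); z=depth[v,u]
    P=np.stack([(u-K[0,2])/K[0,0]*z,(v-K[1,2])/K[1,1]*z,z],1)
    return (P-t)@R
def pix(name,p):
    c=calibration(name)
    return cv2.projectPoints(np.array(p,float).reshape(-1,3),np.array(c["rvec"],float),np.array(c["tvec"],float),np.array(c["intrinsics"]),None)[0].reshape(-1,2)
E
python3 - <<'E'
from h import *
for n in ["scene","top"]:
    im,d=camera(n); cv2.imwrite(f"pics/{n}0.png",im); np.save(f"{n}d.npy",d)
    for t in ["owl1","turntable","stand","green_clip","pointer","pan_dish","button_top","grip_mid","armadillo","pig","top1","pot"]:
        for o in outline_of(t,n)[:5]:
            P=world(n,d,o["region"])
            if len(P): print(n,t,round(o["conf"],2),np.round(o["bbox"]).astype(int),"med",np.round(np.median(P,0),3),"lo",np.round(np.percentile(P,3,axis=0),3),"hi",np.round(np.percentile(P,97,axis=0),3))
E
```

```text
scene owl1 0.65 [325 193  16  24] med [ 0.514 -0.054  0.039] lo [ 0.494 -0.079  0.003] hi [ 0.527 -0.043  0.062]
scene owl1 0.56 [274 165  11  16] med [ 0.576 -0.274  0.066] lo [ 0.551 -0.294  0.034] hi [ 0.591 -0.264  0.094]
scene owl1 0.55 [273 150   8  14] med [ 0.503 -0.37   0.072] lo [ 0.478 -0.394  0.041] hi [ 0.516 -0.359  0.096]
scene owl1 0.5 [305 165  14  17] med [ 0.481 -0.203  0.07 ] lo [ 0.459 -0.227  0.036] hi [ 0.493 -0.193  0.095]
scene owl1 0.42 [460 280  21  18] med [0.499 0.483 0.025] lo [0.471 0.458 0.001] hi [0.512 0.502 0.048]
scene turntable 0.69 [289 165  79  41] med [ 0.507 -0.265  0.032] lo [ 0.357 -0.419  0.025] hi [ 0.62  -0.163  0.036]
scene turntable 0.33 [364 201  50  32] med [0.507 0.119 0.095] lo [0.434 0.046 0.091] hi [0.575 0.184 0.098]
scene turntable 0.26 [408 235  27  52] med [0.575 0.349 0.118] lo [0.548 0.287 0.077] hi [0.598 0.378 0.19 ]
scene stand 0.66 [380 238 117 106] med [0.564 0.237 0.016] lo [0.438 0.049 0.005] hi [0.656 0.372 0.144]
scene green_clip 0.63 [435 293  23  37] med [0.596 0.455 0.039] lo [0.569 0.425 0.002] hi [0.633 0.487 0
[... 2885 characters left out ...]
] lo [ 0.374 -0.352  0.038] hi [ 0.425 -0.28   0.088]
top armadillo 0.31 [482 238  20  18] med [ 0.494 -0.376  0.087] lo [ 0.473 -0.4    0.043] hi [ 0.516 -0.365  0.097]
top armadillo 0.19 [156 244  18  18] med [0.487 0.466 0.029] lo [0.468 0.451 0.012] hi [0.508 0.491 0.049]
top pig 0.61 [411 137  41  41] med [ 0.755 -0.213  0.071] lo [ 0.717 -0.258  0.007] hi [ 0.804 -0.177  0.083]
top top1 0.69 [158 243  19  20] med [0.489 0.467 0.027] lo [0.465 0.451 0.001] hi [0.511 0.494 0.049]
top top1 0.55 [364 132  20  24] med [ 0.779 -0.091  0.029] lo [ 0.762 -0.116  0.011] hi [ 0.804 -0.072  0.05 ]
top pot 0.66 [163 201  35  33] med [0.602 0.464 0.031] lo [0.573 0.419 0.004] hi [0.629 0.481 0.062]
```

Run:
```python
from h import *
im=cv2.imread("pics/scene0.png"); a=cv2.resize(im[120:320,215:485],None,fx=2.9,fy=2.9,interpolation=cv2.INTER_CUBIC)
cv2.imwrite("pics/s1.png",a)
im=cv2.imread("pics/top0.png"); cv2.imwrite("pics/t1.png",cv2.resize(im[100:320,130:530],None,fx=2,fy=2,interpolation=cv2.INTER_CUBIC))
for n in ["scene","top"]:
    im=cv2.imread(f"pics/{n}0.png"); d=np.load(f"{n}d.npy"); h=cv2.cvtColor(im,cv2.COLOR_BGR2HSV)
    for nm,lo,hi in [("green",45,85),("red",0,4)]:
        m=cv2.inRange(h,(lo,110,60),(hi,255,255))
        k,l,s,c=cv2.connectedComponentsWithStats(m)
        for i in range(1,k):
            if s[i,4]>6:
                P=world(n,d,l==i)
                if len(P): print(n,nm,s[i],np.round(np.median(P,0),3),np.round(P.min(0),3),np.round(P.max(0),3))
```

```text
scene green [197  90   5   5  17] [ 0.631 -0.654  0.238] [ 0.624 -0.663  0.229] [ 0.636 -0.646  0.244]
scene green [246  93  62  47 983] [ 0.315 -0.553  0.098] [ 0.042 -0.772 -0.003] [ 0.466 -0.443  0.105]
scene green [273 121   5   4   7] [ 0.38  -0.514  0.082] [ 0.375 -0.52   0.073] [ 0.388 -0.506  0.088]
scene green [253 125   9   8  27] [ 0.443 -0.55   0.058] [ 0.435 -0.562  0.041] [ 0.462 -0.538  0.072]
scene green [251 131   3   6   8] [ 0.446 -0.594  0.012] [ 0.427 -0.632 -0.003] [ 0.462 -0.56   0.044]
scene green [252 130  15  12  47] [ 0.438 -0.546  0.009] [ 0.416 -0.587 -0.005] [ 0.465 -0.533  0.051]
scene green [281 131   6   4   8] [ 0.348 -0.496  0.029] [ 0.342 -0.51   0.021] [ 0.358 -0.488  0.036]
scene green [336 217   9   9  29] [0.611 0.125 0.068] [0.604 0.095 0.06 ] [0.617 0.131 0.078]
scene green [521 294  28  22 360] [0.437 0.665 0.039] [0.405 0.628 0.035] [0.467 0.698 0.044]
scene red [333 208   4   4   9] [0.603 0.083 0.091] [0.595 0.08  0.088] [0.61  0.088 0.093]
scene red [413 215   8   9  49] [0.506 0.315 0.144] [0.493 0.301 0.132] [0.515 0.324 0.15 ]
top green [637 164   3   8  17] [ 0.63  -0.651  0.238] [ 0.622 -0.655  0.233] [ 0.637 -0.65   0.241]
top green [282 194  14   5  22] [0.601 0.11  0.075] [0.595 0.094 0.067] [0.607 0.127 0.076]
top green [ 520  244  120  137 9777] [ 0.294 -0.613  0.101] [ 0.101 -0.76  -0.001] [ 0.465 -0.453  0.107]
top green [ 75 253  20  15 102] [0.444 0.651 0.04 ] [0.428 0.629 0.035] [0.465 0.679 0.044]
top green [ 72 266  17  10  61] [0.42  0.667 0.04 ] [0.408 0.643 0.035] [0.431 0.686 0.043]
top red [609 192  12   9  80] [ 0.569 -0.591  0.242] [ 0.561 -0.672  0.13 ] [ 0.578 -0.584  0.247]
top red [299 196   3   6  11] [0.591 0.081 0.09 ] [0.586 0.078 0.087] [0.599 0.083 0.092]
top red [198 233  10   9  75] [0.501 0.309 0.147] [0.491 0.299 0.133] [0.51  0.324 0.15 ]
```

View pics/s1.png

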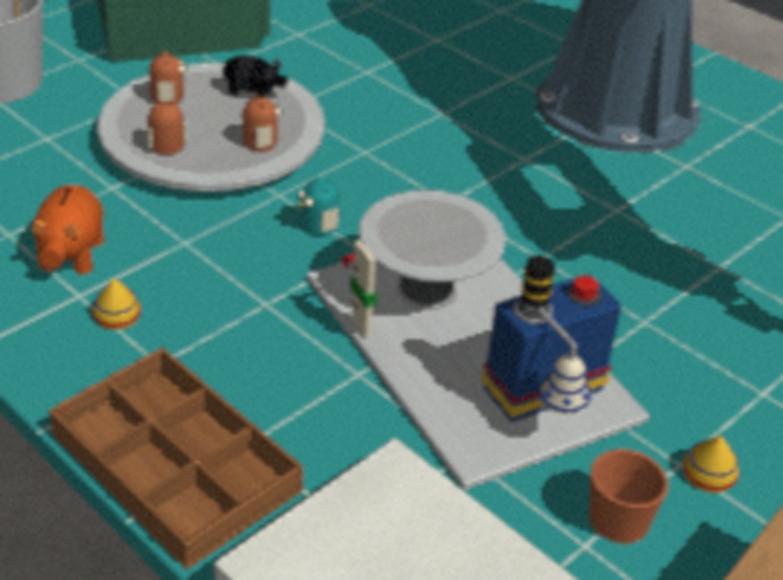

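View pics/t1.png

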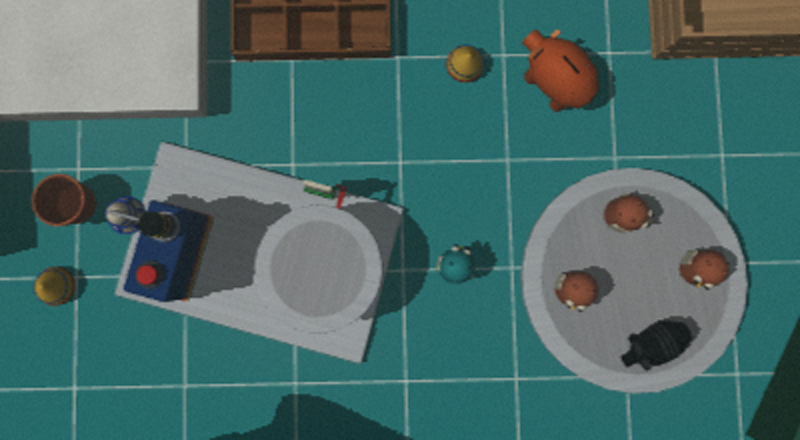

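Scene: three terracotta owls on the turntable at crop (166,128), (260,123), (166,78). The turquoise one at (322,205), off the turntable, is the look-alike and I'll leave it. The armadillo is at (252,75). The clip is at (363,293), with its centre at z≈0.066–0.068.

```bash
cat >> h.py <<'E'
from scipy.spatial.transform import Rotation as Ro
def go(*targets, ydir=None):
    o=ctrl.get_obs(); q=np.array(o["eef_rot"]); R=Ro.from_quat(q[[1,2,3,0]]).as_matrix(); p=np.array(o["eef_pos"])
    print("t",round(o["time_s"],2),"p",np.round(p,4),"open",round(o["opening"],2),"q",np.round(o["q"],2),"ydeg",round(np.degrees(np.arctan2(R[1,1],R[0,1])),1))
    for t in targets: print(t,"shift mm",np.round(1000*R.T@(np.array(t)-p),1))
    if ydir is not None:
        v=R.T@np.array([np.cos(np.radians(ydir)),np.sin(np.radians(ydir)),0]); a=np.arctan2(-v[0],v[1]); print("turn",round(a,3),"or",round(a-np.sign(a)*np.pi,3))
    return R,p
E
python3 - <<'E'
from h import *
d=np.load("topd.npy")
for t,(u,v) in dict(A=(443,205),B=(418,245),C=(483,238)).items():
    m=np.zeros(d.shape,bool); m[v-14:v+15,u-14:u+15]=1
    P=world("top",d,m); P=P[P[:,2]>0.07]; print(t,len(P),(np.percentile(P,2,axis=0)+np.percentile(P,98,axis=0))/2)
go([0.471,-0.214,0.231],[0.504,0.11,0.231],ydir=0)
R,p=go(); print(R.round(2))
E
```

```text
A 282 [ 0.56634221 -0.29055879  0.08468374]
B 290 [ 0.46891223 -0.2187969   0.08476393]
C 297 [ 0.49306534 -0.38381673  0.08493351]
t 1.3 p [0.1884 0.5433 0.2313] open 1.0 q [ 1.03  0.18  1.61 -0.    1.35 -0.21] ydeg 70.9
[0.471, -0.214, 0.231] shift mm [-5.151e+02 -6.229e+02  3.000e-01]
[0.504, 0.11, 0.231] shift mm [-4.402e+02 -3.060e+02  3.000e-01]
turn 1.237 or -1.905
t 1.3 p [0.1884 0.5433 0.2313] open 1.0 q [ 1.03  0.18  1.61 -0.    1.35 -0.21] ydeg 70.9
[[-0.94  0.33 -0.  ]
 [ 0.33  0.94 -0.  ]
 [-0.   -0.   -1.  ]]
```

Request:
{"fn": "move_arm", "kwargs": {"series": [[[1,-255,-310,0,0.62],[1,-255,-310,0,0.62],[1,-255,-310,0,0.62],[1,-255,-310,0,0.62],[1,-255,-310,0,0.62],[1,-255,-310,0,0.62],[1,-255,-310,0,0.62],[1,-255,-310,0,0.62],[1,-255,-310,0,0.62],[1,-255,-310,0,0.62]]]}}

```text
time_s: 2.13
eef_pos: [0.3284, 0.164, 0.2316]
eef_rot: [0.001, 0.46, 0.888, 0.0]
wrist_force: [1.2, 0.2, -0.7]
opening: 1.002
grasp_force: 0.0
```

Run:
```python
from h import *
go([0.470,-0.216,0.18],ydir=0)
```

```text
t 2.13 p [0.3284 0.164  0.2316] open 1.0 q [ 0.14 -0.33  2.09 -0.    1.39 -0.48] ydeg 35.3
[0.47, -0.216, 0.18] shift mm [-391.9 -103.9   52.2]
turn 0.616 or -2.526
```

Request:
{"fn": "move_arm", "kwargs": {"series": [[[1,-392,-104,20,0.616],[1,-392,-104,20,0.616],[1,-392,-104,20,0.616],[1,-392,-104,20,0.616],[1,-392,-104,20,0.616],[1,-392,-104,20,0.616],[1,-392,-104,20,0.616],[1,-392,-104,20,0.616],[1,-392,-104,20,0.616],[1,-392,-104,20,0.616]]]}}

```text
time_s: 2.97
eef_pos: [0.4703, -0.2165, 0.2112]
eef_rot: [0.001, 0.707, 0.707, -0.0]
wrist_force: [0.6, -0.2, 0.2]
opening: 1.001
grasp_force: 0.0
```

Run:
```python
from h import *
im,d=camera("wrist"); cv2.imwrite("pics/w1.png",im)
h=cv2.cvtColor(im,cv2.COLOR_BGR2HSV); 
for o in outline_of("owl1","wrist")[:4]:
    P=world("wrist",d,o["region"]); 
    if len(P): Q=P[P[:,2]>0.07]; print(round(o["conf"],2),np.round(o["bbox"]),len(Q),np.round((np.percentile(Q,2,axis=0)+np.percentile(Q,98,axis=0))/2,4) if len(Q) else P.mean(0))
go([0.470,-0.216,0.048],ydir=0)
```

```text
0.81 [357.  33.  60.  61.] 0 [ 0.50308786 -0.07508092  0.05369973]
0.77 [407. 247.  46.  54.] 1032 [ 0.5637 -0.2884  0.082 ]
0.65 [338. 317.  41.  53.] 1266 [ 0.4923 -0.3818  0.0831]
0.61 [317. 188.  49.  54.] 1749 [ 0.4693 -0.2188  0.0835]
t 3.07 p [ 0.4705 -0.2176  0.2109] open 1.0 q [-0.66  0.07  1.77 -0.    1.3  -0.66] ydeg -0.2
[0.47, -0.216, 0.048] shift mm [  1.8  -0.6 162.9]
turn -0.003 or 3.138
```

Request:
{"fn": "move_arm", "kwargs": {"series": [[[1,0,-1,60,0],[1,0,-1,100,0],[1,0,-1,135,0],[1,0,-1,167,0],[1,0,-1,167,0],[0.2,0,-1,167,0],[0.2,0,-1,167,0],[0.2,0,-1,167,0],[0.2,0,-1,167,0],[0.2,0,-1,167,0]]]}}

```text
time_s: 3.9
eef_pos: [0.4713, -0.2147, 0.0483]
eef_rot: [0.004, 0.707, 0.708, 0.001]
wrist_force: [0.9, 1.6, 6.0]
opening: 0.523
grasp_force: 60.7
```

Request:
{"fn": "move_arm", "kwargs": {"series": [[[0.2,0,0,-40,0],[0.2,0,0,-80,0],[0.2,0,0,-120,0],[0.2,40,4,-120,0],[0.2,80,8,-120,0],[0.2,120,12,-120,0],[0.2,160,16,-120,0],[0.2,200,20,-120,0],[0.2,240,24,-120,0],[0.2,280,28,-120,0]]]}}

```text
time_s: 4.73
eef_pos: [0.4972, 0.0689, 0.1671]
eef_rot: [0.002, 0.707, 0.707, 0.002]
wrist_force: [0.5, 0.5, -2.3]
opening: 0.52
grasp_force: 62.6
```

Run:
```python
from h import *
R,p=go([0.506,0.15,0.164],[0.506,0.15,0.11],ydir=0)
im,d=camera("wrist"); cv2.imwrite("pics/w2.png",im)
o=[x for x in outline_of("owl1","wrist")]
print([(round(x["conf"],2),np.round(x["bbox"])) for x in o])
h=cv2.cvtColor(im,cv2.COLOR_BGR2HSV); m=cv2.inRange(h,(45,100,50),(85,255,255))
k,l,s,c=cv2.connectedComponentsWithStats(m)
for i in range(1,k):
    if s[i,4]>15: P=world("wrist",d,l==i); len(P) and print(s[i],np.round(np.median(P,0),4),np.round(P.min(0),4),np.round(P.max(0),4))
```

```text
t 4.73 p [0.4972 0.0689 0.1671] open 0.52 q [-0.1   0.08  1.85 -0.    1.2  -0.1 ] ydeg 0.1
[0.506, 0.15, 0.164] shift mm [81.1  8.9  3.1]
[0.506, 0.15, 0.11] shift mm [81.1  8.6 57.1]
turn 0.001 or -3.141
[(0.94, array([318., 287.,  99., 131.]))]
[433 129  38  48 595] [0.6005 0.1182 0.073 ] [ 0.5935  0.0779 -0.0011] [0.6556 0.1331 0.0763]
```

View pics/w2.png

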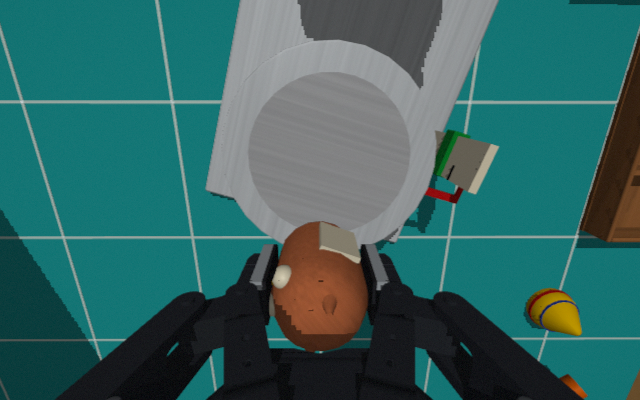

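Request:
{"fn": "move_arm", "kwargs": {"series": [[[0.2,40,4,0,0],[0.2,79,8,10,0],[0.2,81,8,30,0],[0.2,81,8,45,0],[0.2,81,8,55,0],[0.2,81,8,62,0],[0.2,81,8,66,0],[0.2,81,8,67,0],[0.2,81,8,67,0],[0.2,81,8,67,0]]]}}

```text
time_s: 5.67
eef_pos: [0.5049, 0.1475, 0.0981]
eef_rot: [0.0, 0.707, 0.707, 0.0]
wrist_force: [-2.0, -0.4, -0.2]
opening: 0.521
grasp_force: 62.8
```

Request:
{"fn": "move_arm", "kwargs": {"series": [[[0.5,0,0,0,0],[0.6,0,0,0,0],[0.75,0,0,0,0],[0.9,0,0,0,0],[1,0,0,0,0],[1,0,0,-20,0],[1,0,0,-50,0],[1,0,0,-90,0],[1,-40,0,-125,0],[1,-80,0,-125,0]]]}}

```text
time_s: 6.5
eef_pos: [0.5073, 0.0767, 0.2271]
eef_rot: [0.003, 0.705, 0.709, 0.003]
wrist_force: [1.8, -0.3, 0.2]
opening: 1.001
grasp_force: 0.0
```

Run:
```python
from h import *
R,p=go([0.565,-0.288,0.21],[0.493,-0.382,0.21])
for n in ["wrist","scene","top"]:
    im,d=camera(n); cv2.imwrite(f"pics/{n}3.png",im)
    h=cv2.cvtColor(im,cv2.COLOR_BGR2HSV)
    for nm,lo,hi in [("green",45,85),("red",0,4),("red2",175,180)]:
        k,l,s,c=cv2.connectedComponentsWithStats(cv2.inRange(h,(lo,110,50),(hi,255,255)))
        for i in range(1,k):
            P=world(n,d,l==i)
            if s[i,4]>4 and len(P) and abs(np.median(P,0)-[0.6,0.1,0.07]).max()<0.05: print(n,nm,s[i],np.round(np.median(P,0),4),np.round(P.min(0),4),np.round(P.max(0),4))
    for t in ["owl1","pan_dish"]:
      for o in outline_of(t,n)[:5]:
        P=world(n,d,o["region"]); 
        if len(P): print(n,t,round(o["conf"],2),np.round((np.percentile(P,2,axis=0)+np.percentile(P,98,axis=0))/2,4),np.round(np.median(P,0),4))
a=cv2.imread("pics/scene3.png"); cv2.imwrite("pics/s3.png",cv2.resize(a[165:265,300:440],None,fx=5.5,fy=5.5,interpolation=cv2.INTER_CUBIC))
```

```text
t 6.5 p [0.5073 0.0767 0.2271] open 1.0 q [-0.08  0.04  1.77  0.    1.32 -0.09] ydeg 0.3
[0.565, -0.288, 0.21] shift mm [-365.1   55.3   17.7]
[0.493, -0.382, 0.21] shift mm [-458.6  -17.2   17. ]
wrist green [399 132  30  39 342] [0.6012 0.1032 0.0722] [ 0.5941  0.064  -0.0025] [0.6464 0.1191 0.075 ]
wrist red [389 175  28  13 142] [0.5953 0.0707 0.0757] [0.5811 0.0635 0.0716] [0.609  0.083  0.1074]
wrist red2 [397 179   6   3   8] [0.5924 0.0716 0.0757] [0.5895 0.0702 0.0745] [0.595  0.0726 0.077 ]
wrist red2 [412 180   3   5   5] [0.6066 0.0694 0.0755] [0.6055 0.067  0.0747] [0.6078 0.0719 0.0768]
wrist owl1 0.94 [ 0.5021 -0.0711  0.0297] [ 0.5017 -0.0634  0.0487]
wrist owl1 0.87 [0.5022 0.1365 0.1301] [0.503  0.1379 0.137 ]
wrist pan_dish 0.77 [0.5028 0.1076 0.0774] [0.5025 0.1043 0.0775]
scene green [336 216   9  10  36] [0.6117 0.1205 0.0682] [0.6029 0.091  0.0562] [0.6179 0.1311 0.0767]
scene red [333 211   4   3   8] [0.6001 0.0813 0.0765] [0.5363 0.0192 0.0096] [0.6075 0.084  0.0789]
scene owl1 0.71 [0.5149 0.1135 0.0643] [0.5215 0.1178 0.0817]
scene owl1 0.65 [0.4885 0.1335 0.1135] [0.5149 0.1545 0.1215]
scene owl1 0.63 [ 0.5045 -0.0844  0.031 ] [ 0.5138 -0.0555  0.038 ]
scene owl1 0.57 [ 0.4927 -0.3779  0.0647] [ 0.5011 -0.3701  0.0716]
scene owl1 0.48 [ 0.5602 -0.2818  0.0626] [ 0.574  -0.2741  0.0663]
scene pan_dish 0.92 [0.51   0.114  0.0814] [0.5239 0.1165 0.0817]
top green [282 194  10   4  17] [0.6013 0.1146 0.0752] [0.5981 0.1044 0.0633] [0.6069 0.1278 0.079 ]
top owl1 0.83 [ 0.4932 -0.382   0.0736] [ 0.4934 -0.3759  0.0886]
top owl1 0.83 [ 0.5065 -0.0684  0.0332] [ 0.5049 -0.0678  0.058 ]
top owl1 0.64 [ 0.5682 -0.2886  0.0696] [ 0.5654 -0.283   0.0872]
top owl1 0.17 [ 0.7617 -0.2164  0.0498] [ 0.7559 -0.2125  0.0713]
```

View pics/s3.png

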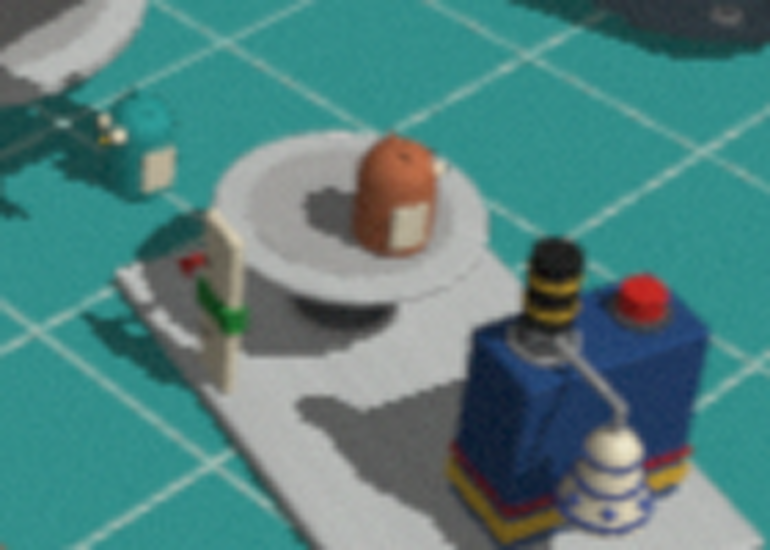

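With one owl on the pan at crop (397,195), the pointer at (192,263) is about 9 mm above the clip centre at (222,310). A second owl should leave it about 4.5 mm below, so two owls are needed.

Request:
{"fn": "move_arm", "kwargs": {"series": [[[1,-40,6,0,0],[1,-80,12,0,0],[1,-120,18,0,0],[1,-160,25,0,0],[1,-200,31,5,0],[1,-240,37,10,0],[1,-280,44,15,0],[1,-320,51,15,0],[1,-360,58,15,0],[1,-366,59,15,0]]]}}

```text
time_s: 7.78
eef_pos: [0.5641, -0.2959, 0.2051]
eef_rot: [0.001, 0.708, 0.706, -0.001]
wrist_force: [-0.8, 0.5, 0.8]
opening: 1.0
grasp_force: 0.0
```

Run:
```python
from h import *
im,d=camera("wrist")
for o in outline_of("owl1","wrist")[:4]:
    P=world("wrist",d,o["region"]); 
    if len(P): Q=P[P[:,2]>0.07]; print(round(o["conf"],2),np.round(o["bbox"]),len(Q),np.round((np.percentile(Q,2,axis=0)+np.percentile(Q,98,axis=0))/2,4) if len(Q) else P.mean(0))
go([0.566,-0.289,0.048],ydir=0)
```

```text
0.82 [325. 183.  50.  60.] 1832 [ 0.5665 -0.2856  0.0839]
0.8 [255. 263.  48.  58.] 1463 [ 0.4962 -0.3779  0.0832]
t 7.88 p [ 0.5637 -0.2915  0.2048] open 1.0 q [-0.66  0.33  1.47  0.    1.34 -0.66] ydeg -0.0
[0.566, -0.289, 0.048] shift mm [  2.3   2.5 156.8]
turn -0.001 or 3.141
```

Request:
{"fn": "move_arm", "kwargs": {"series": [[[1,4,3,40,0],[1,4,3,80,0],[1,4,3,120,0],[1,4,3,158,0],[1,4,3,158,0],[0.2,4,3,158,0],[0.2,4,3,158,0],[0.2,4,3,158,0],[0.2,4,3,158,0],[0.2,4,3,158,0]]]}}

```text
time_s: 8.72
eef_pos: [0.5692, -0.2878, 0.0524]
eef_rot: [0.003, 0.707, 0.708, 0.001]
wrist_force: [0.9, 1.6, 7.5]
opening: 0.516
grasp_force: 62.1
```

Request:
{"fn": "move_arm", "kwargs": {"series": [[[0.2,0,0,-40,0],[0.2,0,0,-80,0],[0.2,0,0,-120,0],[0.2,40,-8,-140,0],[0.2,80,-16,-140,0],[0.2,120,-24,-140,0],[0.2,160,-32,-140,0],[0.2,200,-40,-140,0],[0.2,240,-48,-140,0],[0.2,280,-56,-140,0]]]}}

```text
time_s: 9.55
eef_pos: [0.5103, -0.0049, 0.19]
eef_rot: [0.001, 0.707, 0.707, 0.001]
wrist_force: [1.4, 0.2, -2.2]
opening: 0.519
grasp_force: 62.6
```

Run:
```python
from h import *
R,p=go([0.498,0.070,0.164],[0.498,0.070,0.085],ydir=0)
im,d=camera("wrist"); cv2.imwrite("pics/w4.png",im)
for o in outline_of("owl1","wrist")[:4]:
    P=world("wrist",d,o["region"]); 
    if len(P): print(round(o["conf"],2),np.round(o["bbox"]),np.round(np.percentile(P,2,axis=0),4),np.round(np.percentile(P,98,axis=0),4))
```

```text
t 9.55 p [ 0.5103 -0.0049  0.19  ] open 0.52 q [-0.24  0.08  1.81  0.    1.25 -0.24] ydeg 0.0
[0.498, 0.07, 0.164] shift mm [ 74.9 -12.3  25.9]
[0.498, 0.07, 0.085] shift mm [ 75.  -12.6 104.9]
turn 0.001 or -3.141
0.75 [308.  23.  70.  45.] [0.484  0.12   0.0952] [0.5213 0.136  0.1431]
0.73 [335.  87. 287. 174.] [0.3928 0.0238 0.011 ] [0.6118 0.1609 0.115 ]
0.69 [319. 276.  93. 128.] [ 0.4881 -0.0205  0.1778] [0.5289 0.0179 0.2328]
0.41 [310. 216.  24.   8.] [ 0.4872 -0.0493 -0.0008] [ 0.5106 -0.0378  0.0347]
```

View pics/w4.png

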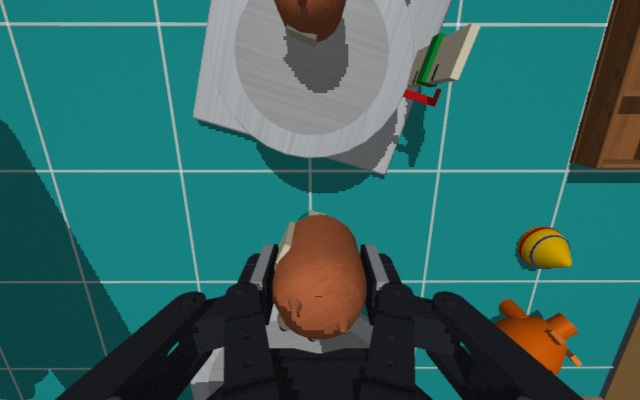

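The second owl is held at (320,280). The first stands on the pan at (310,20).

Request:
{"fn": "move_arm", "kwargs": {"series": [[[0.2,37,-6,0,0],[0.2,73,-12,10,0],[0.2,73,-12,40,0],[0.2,73,-12,60,0],[0.2,73,-12,75,0],[0.2,73,-12,85,0],[0.2,73,-12,92,0],[0.2,73,-12,97,0],[0.2,73,-12,97,0],[0.2,73,-12,97,0]]]}}

```text
time_s: 10.48
eef_pos: [0.4991, 0.0661, 0.0919]
eef_rot: [0.0, 0.707, 0.707, 0.0]
wrist_force: [-0.7, -0.4, 0.1]
opening: 0.517
grasp_force: 62.7
```

Request:
{"fn": "move_arm", "kwargs": {"series": [[[0.5,0,0,0,0],[0.6,0,0,0,0],[0.75,0,0,0,0],[0.9,0,0,0,0],[1,0,0,0,0],[1,0,0,-20,0],[1,0,0,-50,0],[1,0,0,-90,0],[1,0,0,-130,0],[1,0,-40,-140,0]]]}}

```text
time_s: 11.32
eef_pos: [0.4664, 0.0652, 0.2393]
eef_rot: [0.006, 0.707, 0.707, 0.005]
wrist_force: [-0.0, -0.8, 1.9]
opening: 0.998
grasp_force: 0.0
```

Run:
```python
from h import *
R,p=go([0.505,0.309,0.23],[0.561,0.291,0.28],ydir=-17.5)
for n in ["scene","top","wrist"]:
    im,d=camera(n); cv2.imwrite(f"pics/{n}5.png",im)
    h=cv2.cvtColor(im,cv2.COLOR_BGR2HSV)
    for nm,lo,hi in [("green",45,85),("red",0,4),]:
        k,l,s,c=cv2.connectedComponentsWithStats(cv2.inRange(h,(lo,110,50),(hi,255,255)))
        for i in range(1,k):
            P=world(n,d,l==i)
            if s[i,4]>4 and len(P) and (abs(np.median(P,0)-[0.6,0.1,0.07]).max()<0.05 or abs(np.median(P,0)-[0.5,0.3,0.14]).max()<0.05): print(n,nm,s[i],np.round(np.median(P,0),4),np.round(P.min(0),4),np.round(P.max(0),4))
    for t in ["owl1","pan_dish","grip_mid"]:
      for o in outline_of(t,n)[:2]:
        P=world(n,d,o["region"]);
        if t=="grip_mid": P=P[P[:,2]>0.15]
        if len(P): print(n,t,round(o["conf"],2),np.round((np.percentile(P,2,axis=0)+np.percentile(P,98,axis=0))/2,4),np.round(np.median(P,0),4))
a=cv2.imread("pics/scene5.png"); cv2.imwrite("pics/s5.png",cv2.resize(a[165:265,300:440],None,fx=5.5,fy=5.5,interpolation=cv2.INTER_CUBIC))
```

```text
t 11.32 p [0.4664 0.0652 0.2393] open 1.0 q [-0.11 -0.08  1.86  0.    1.34 -0.11] ydeg 0.0
[0.505, 0.309, 0.23] shift mm [243.8  38.5   9.5]
[0.561, 0.291, 0.28] shift mm [225.7  95.3 -39.6]
turn 0.306 or -2.836
scene green [336 217   9   8  32] [0.6115 0.1189 0.0681] [0.6054 0.0945 0.0581] [0.6192 0.1324 0.0769]
scene red [333 215   3   3   7] [0.6026 0.0811 0.0621] [0.5984 0.0758 0.0601] [0.6066 0.0848 0.0644]
scene red [412 215   9   9  55] [0.5063 0.3136 0.1439] [0.4897 0.2977 0.1316] [0.5136 0.3238 0.1487]
scene owl1 0.76 [0.4909 0.1384 0.0993] [0.5143 0.1541 0.105 ]
scene owl1 0.68 [0.4871 0.0475 0.0878] [0.5089 0.0761 0.1063]
scene pan_dish 0.83 [0.51   0.1178 0.0677] [0.5283 0.1321 0.0681]
scene pan_dish 0.35 [0.5124 0.1498 0.1017] [0.5179 0.1542 0.1089]
scene grip_mid 0.74 [0.5623 0.2979 0.1721] [0.5669 0.3    0.1795]
top green [282 194  14   5  23] [0.601  0.1102 0.075 ] [0.5954 0.0941 0.0662] [0.6068 0.1274 0.0783]
top red [299 196   4   9  13] [0.5909 0.0816 0.0645] [0.5806 0.0763 0.0616] [0.6013 0.0845 0.0666]
top red [198 233  11   9  76] [0.5006 0.3087 0.147 ] [0.491  
[... 177 characters left out ...]
_dish 0.56 [0.5443 0.1081 0.0694] [0.5459 0.1106 0.0693]
top pan_dish 0.21 [0.5713 0.3223 0.136 ] [0.5657 0.3374 0.1251]
top grip_mid 0.86 [0.5575 0.2899 0.175 ] [0.5568 0.2864 0.1894]
wrist green [445 121  35  39 419] [0.6005 0.1121 0.0724] [ 0.5933  0.0915 -0.001 ] [0.6577 0.1286 0.0758]
wrist red [433 162  27  12 115] [0.5943 0.0799 0.0632] [ 5.814e-01  6.310e-02 -4.000e-04] [0.6186 0.0857 0.0654]
wrist red [457 162   4   2   5] [0.6087 0.0857 0.0625] [0.607  0.085  0.0621] [0.6094 0.0864 0.0652]
wrist owl1 0.98 [0.5016 0.1412 0.1055] [0.5003 0.1427 0.1263]
wrist owl1 0.65 [ 0.5045 -0.0653  0.0317] [ 0.5016 -0.0579  0.0511]
wrist pan_dish 0.63 [0.5054 0.1168 0.0669] [0.5003 0.1143 0.0688]
```

View pics/s5.png

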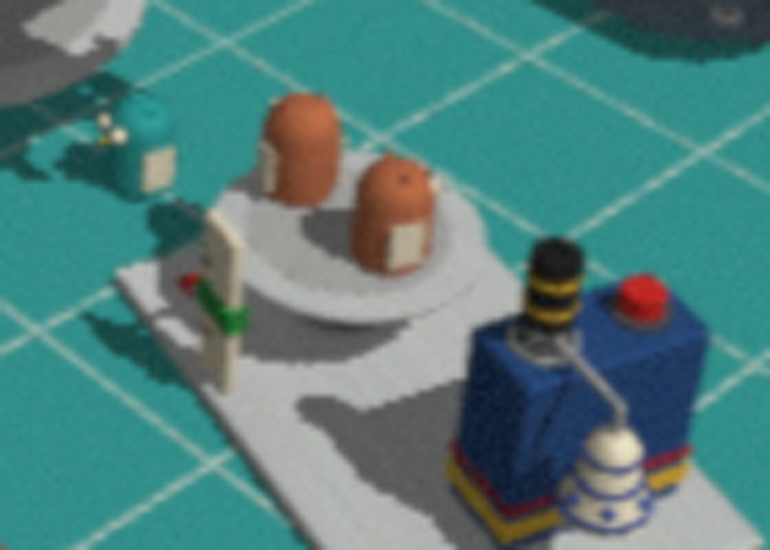

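Two owls stand on the pan, and the pointer at (192,283) sits about 5 mm below the clip centre at (222,310), which is in tolerance. Next is the button at (640,298).

Request:
{"fn": "move_arm", "kwargs": {"series": [[[0,35,5,0,0.1],[0,70,10,0,0.2],[0,110,16,0,0.306],[0,150,22,5,0.306],[0,190,28,10,0.306],[0,230,34,20,0.306],[0,244,37,20,0.306],[0,244,37,20,0.306],[0,244,37,20,0.306],[0,244,37,20,0.306]]]}}

```text
time_s: 12.75
eef_pos: [0.4951, 0.3097, 0.2108]
eef_rot: [0.0, 0.806, 0.591, -0.001]
wrist_force: [0.0, -0.4, 0.8]
opening: -0.004
grasp_force: 0.0
```

Run:
```python
from h import *
go([0.503,0.309,0.155],[0.503,0.309,0.138],ydir=-17.5)
im,d=camera("wrist"); cv2.imwrite("pics/w6.png",im)
h=cv2.cvtColor(im,cv2.COLOR_BGR2HSV); k,l,s,c=cv2.connectedComponentsWithStats(cv2.inRange(h,(0,130,60),(4,255,255)))
for i in range(1,k):
    P=world("wrist",d,l==i)
    if s[i,4]>30 and len(P): print(s[i],np.round(np.median(P,0),4),np.round((np.percentile(P,2,axis=0)+np.percentile(P,98,axis=0))/2,4))
for o in outline_of("grip_mid","wrist")[:3]:
    P=world("wrist",d,o["region"]); P=P[P[:,2]>0.175]
    if len(P): print(round(o["conf"],2),np.round((np.percentile(P,2,axis=0)+np.percentile(P,98,axis=0))/2,4),np.round(np.median(P,0),4))
```

```text
t 12.75 p [0.4951 0.3097 0.2108] open -0.0 q [ 0.36  0.22  1.6  -0.    1.32  0.66] ydeg -17.5
[0.503, 0.309, 0.155] shift mm [ 1.8  7.7 55.8]
[0.503, 0.309, 0.138] shift mm [ 1.8  7.7 72.8]
turn 0.0 or -3.141
[312 193  32  33 800] [0.502  0.311  0.1464] [0.5018 0.3096 0.1413]
[565 349  27   9  42] [ 0.7811 -0.0702  0.0104] [ 0.7837 -0.0713  0.0106]
0.78 [0.5578 0.2932 0.1846] [0.5574 0.2959 0.1904]
0.2 [0.5106 0.3111 0.2729] [0.4976 0.3119 0.2825]
```

View pics/w6.png

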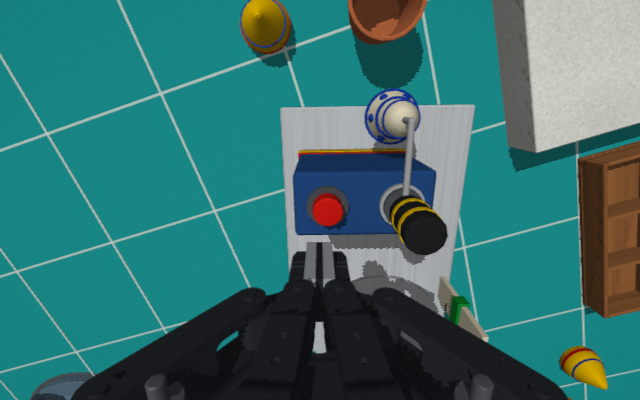

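Request:
{"fn": "move_arm", "kwargs": {"series": [[[0,0,6,0,-0.12],[0,0,6,0,-0.24],[0,0,6,0,-0.36],[0,0,6,0,-0.48],[0,0,6,0,-0.6],[0,0,6,0,-0.72],[0,0,6,0,-0.84],[0,0,6,0,-0.96],[0,0,6,0,-1.08],[0,0,6,0,-1.2]]]}}

```text
time_s: 13.68
eef_pos: [0.5013, 0.3073, 0.2117]
eef_rot: [0.0, 0.33, 0.944, 0.0]
wrist_force: [-0.6, -0.2, 0.4]
opening: -0.002
grasp_force: 0.0
```

Request:
{"fn": "move_arm", "kwargs": {"series": [[[0,0,0,0,-0.12],[0,0,0,0,-0.24],[0,0,0,0,-0.371],[0,0,0,10,-0.371],[0,0,0,20,-0.371],[0,0,0,30,-0.371],[0,0,0,40,-0.371],[0,0,0,45,-0.371],[0,0,0,45,-0.371],[0,0,0,45,-0.371]]]}}

```text
time_s: 14.52
eef_pos: [0.5006, 0.3085, 0.1654]
eef_rot: [-0.001, 0.152, 0.988, -0.0]
wrist_force: [0.6, 0.6, -0.1]
opening: 0.001
grasp_force: 0.0
```

Run:
```python
from h import *
R,p=go([0.502,0.309,0.155],[0.502,0.309,0.138],[0.560,0.292,0.21],ydir=72.5)
print(R.round(2))
```

```text
t 14.52 p [0.5006 0.3085 0.1654] open 0.0 q [ 0.35  0.28  1.63  0.    1.24 -0.91] ydeg 72.5
[0.502, 0.309, 0.155] shift mm [-1.2  0.9 10.4]
[0.502, 0.309, 0.138] shift mm [-1.2  0.9 27.4]
[0.56, 0.292, 0.21] shift mm [-61.6   2.1 -44.6]
turn -0.0 or 3.142
[[-0.95  0.3  -0.  ]
 [ 0.3   0.95 -0.  ]
 [ 0.   -0.   -1.  ]]
```

Request:
{"fn": "move_arm", "kwargs": {"series": [[[0,-1,1,8,0],[0,-1,1,14,0],[0,-1,1,18,0],[0,-1,1,21,0],[0,-1,1,24,0],[0,-1,1,26,0],[0,-1,1,28,0],[0,-1,1,29,0],[0,-1,1,29,0],[0,-1,1,29,0]]]}}

```text
time_s: 15.35
eef_pos: [0.502, 0.3093, 0.138]
eef_rot: [-0.0, 0.152, 0.988, -0.0]
wrist_force: [-5.4, -1.6, 7.0]
opening: 0.001
grasp_force: 3.8
```

Request:
{"fn": "move_arm", "kwargs": {"series": [[[0,0,0,1,0],[0,0,0,2,0],[0,0,0,3,0],[0,0,0,3,0],[0,0,0,3,0],[0,0,0,3,0],[0,0,0,3,0],[0,0,0,3,0],[0,0,0,3,0],[0,0,0,3,0]]]}}

```text
time_s: 16.18
eef_pos: [0.5022, 0.3094, 0.1378]
eef_rot: [0.0, 0.152, 0.988, -0.0]
wrist_force: [-12.4, -6.1, 26.0]
opening: 0.002
grasp_force: 12.7
```

Request:
{"fn": "move_arm", "kwargs": {"series": [[[0,0,0,-30,0],[0.3,0,0,-65,0],[0.6,0,0,-95,0],[1,0,0,-95,0],[1,-30,1,-95,0],[1,-50,1,-95,0],[1,-50,1,-95,0],[1,-50,1,-95,0],[1,-50,1,-95,0],[1,-50,1,-95,0]]]}}

```text
time_s: 17.02
eef_pos: [0.5493, 0.2956, 0.2287]
eef_rot: [-0.0, 0.152, 0.988, -0.0]
wrist_force: [-0.2, -0.4, 0.2]
opening: 1.002
grasp_force: 0.0
```

Run:
```python
from h import *
im,d=camera("wrist"); cv2.imwrite("pics/w7.png",im)
dt,_=camera("top"),0; 
for n in ["wrist","top"]:
  im,d=camera(n)
  h=cv2.cvtColor(im,cv2.COLOR_BGR2HSV); k,l,s,c=cv2.connectedComponentsWithStats(cv2.inRange(h,(0,130,60),(4,255,255)))
  for i in range(1,k):
    P=world(n,d,l==i)
    if s[i,4]>30 and len(P) and abs(np.median(P,0)-[0.5,0.3,0.14]).max()<0.05: print(n,s[i],np.round(np.median(P,0),4))
  for o in outline_of("grip_mid",n)[:2]:
    P=world(n,d,o["region"]); P=P[(P[:,2]>0.175)&(P[:,2]<0.2)]
    if len(P): print(n,round(o["conf"],2),np.round((np.percentile(P,2,axis=0)+np.percentile(P,98,axis=0))/2,4),np.round(np.median(P,0),4))
go([0.559,0.293,0.153],ydir=72.5)
```

```text
wrist [302 128  30  30 679] [0.5009 0.3092 0.1383]
wrist 0.78 [0.5572 0.2924 0.1844] [0.5549 0.2928 0.19  ]
top [199 233  10   9  72] [0.5005 0.3087 0.1386]
top 0.66 [0.5623 0.2883 0.1858] [0.5655 0.2845 0.1896]
t 17.32 p [0.5499 0.2955 0.2292] open 1.0 q [ 0.3   0.29  1.48  0.    1.37 -0.96] ydeg 72.6
[0.559, 0.293, 0.153] shift mm [-9.4  0.3 76.2]
turn 0.001 or -3.14
```

View pics/w7.png

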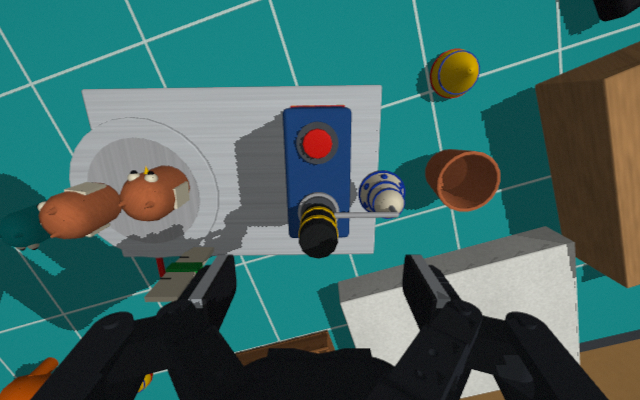

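The button is down at (317,145), z 0.138. The grip is at (318,235) and the mast is still lowered.

Request:
{"fn": "move_arm", "kwargs": {"series": [[[1,-9,1,0,0],[1,-9,1,25,0],[1,-9,1,50,0],[1,-9,1,72,0],[1,-9,1,74,0],[0,-9,1,74,0],[0,-9,1,74,0],[0,-9,1,74,0],[0,-9,1,74,0],[0,-9,1,74,0]]]}}

```text
time_s: 18.15
eef_pos: [0.5595, 0.2916, 0.1572]
eef_rot: [0.001, 0.152, 0.988, -0.002]
wrist_force: [-8.7, -6.9, 20.3]
opening: 0.316
grasp_force: 57.3
```

Run:
```python
from h import *
go(); o=ctrl.get_obs(); print(o["grasp_force"],o["wrist_force"])
```

```text
t 18.15 p [0.5595 0.2916 0.1572] open 0.32 q [ 0.29  0.37  1.52 -0.    1.25 -0.97] ydeg 72.6
57.250181436538696 [-8.6836487  -6.89080849 20.31836266]
```

Request:
{"fn": "move_arm", "kwargs": {"series": [[[0,0,0,-8,0],[0,0,0,-20,0],[0,0,0,-32,0],[0,0,0,-44,0],[0,0,0,-56,0],[0,0,0,-68,0],[0,0,0,-80,0],[0,0,0,-92,0],[0,0,0,-102,0],[0,0,0,-110,0]]]}}

```text
time_s: 18.98
eef_pos: [0.5593, 0.2917, 0.2649]
eef_rot: [0.0, 0.152, 0.988, -0.002]
wrist_force: [3.3, -5.3, -9.3]
opening: 0.307
grasp_force: 62.9
```

Request:
{"fn": "move_arm", "kwargs": {"series": [[[0,0,0,-3,0],[0,0,0,-6,0],[0,0,0,-9,0],[0,0,0,-11,0],[0,0,0,-13,0],[0,0,0,-14,0],[0,0,0,-14,0],[0,0,0,-14,0],[0,0,0,-14,0],[0,0,0,-14,0]]]}}

```text
time_s: 19.82
eef_pos: [0.5593, 0.2917, 0.2776]
eef_rot: [-0.0, 0.152, 0.988, -0.002]
wrist_force: [3.9, -4.2, -9.8]
opening: 0.312
grasp_force: 62.9
```

Request:
{"fn": "move_arm", "kwargs": {"series": [[[0,0,0,-1,0],[0,0,0,-2,0],[0,0,0,-2,0],[0,0,0,-3,0],[0,0,0,-3,0],[0,0,0,-3,0],[0,0,0,-3,0],[0,0,0,-3,0],[0,0,0,-3,0],[0,0,0,-3,0]]]}}

```text
time_s: 20.65
eef_pos: [0.5592, 0.2916, 0.2777]
eef_rot: [-0.001, 0.153, 0.988, -0.002]
wrist_force: [9.3, -2.9, -20.5]
opening: 0.312
grasp_force: 61.8
```

Run:
```python
from h import *
for n in ["scene","top"]:
    im,d=camera(n); cv2.imwrite(f"pics/{n}8.png",im)
    h=cv2.cvtColor(im,cv2.COLOR_BGR2HSV)
    for nm,lo,hi in [("green",45,85),("red",0,4)]:
        k,l,s,c=cv2.connectedComponentsWithStats(cv2.inRange(h,(lo,110,50),(hi,255,255)))
        for i in range(1,k):
            P=world(n,d,l==i)
            if s[i,4]>4 and len(P) and (abs(np.median(P,0)-[0.6,0.1,0.07]).max()<0.05 or abs(np.median(P,0)-[0.5,0.3,0.14]).max()<0.05): print(n,nm,np.round(np.median(P,0),4))
a=cv2.imread("pics/scene8.png"); cv2.imwrite("pics/s8.png",cv2.resize(a[140:270,310:450],None,fx=4.5,fy=4.5,interpolation=cv2.INTER_CUBIC))
go(); print(ctrl.get_obs()["wrist_force"])
```

```text
scene green [0.6119 0.1166 0.069 ]
scene red [0.6054 0.081  0.0624]
top green [0.5985 0.1058 0.0737]
top red [0.5976 0.0791 0.0631]
top red [0.5005 0.3097 0.1383]
t 20.75 p [0.5591 0.2916 0.2777] open 0.31 q [ 0.29  0.27  1.4  -0.    1.47 -0.97] ydeg 72.5
[  9.32001951  -3.33581038 -21.52022904]
```

View pics/s8.png

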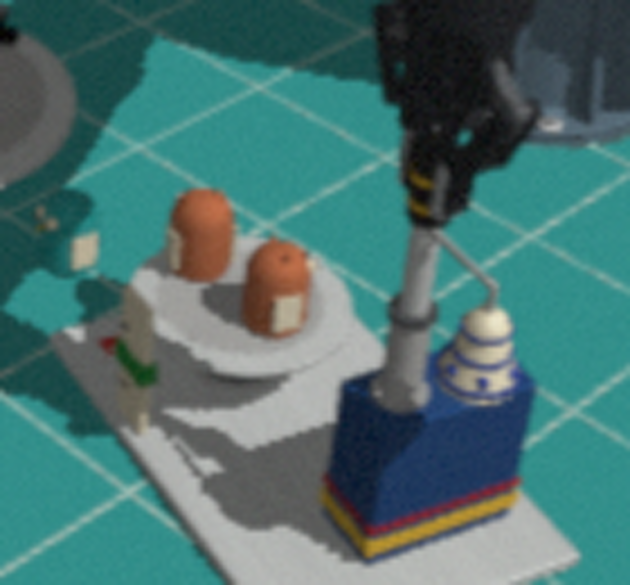

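The mast is fully drawn out. The grip is held at (422,190), and the force rose to 21 N with no further travel, so it is at the hard stop. The button is down and the pointer is level with the clip.

```bash
python3 -c "
from bench import order
print(order.hand_in())"
```

```text
the job is handed in; nothing more can be done
None
```

The job is handed in, though no verdict was returned: two owls on the pan hold the pointer about 5 mm below the clip centre (within the 8 mm allowed), the button is fully down, and the gripper is holding the mast at its second stop.

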